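# Put the closed paints away in the hobby-desk caddy

### The arm

A 7-joint arm with a two-finger parallel gripper is mounted at the origin on the work surface. World frame = base frame: x ahead of the robot, y to its left, z up, the work surface at z = 0. Lengths are in m, angles in rad, forces in N, time in s.
With the tool pointing down it reaches from about 0.425 to 0.825 m from the base axis. Payload 3.6 kg.
Tool frame: the origin (TCP) lies where the fingers leave the gripper's body, on its centre line; the fingertips stand 73 mm ahead of it and the grasp point (between the pads) lies 54 mm ahead of it; z points along the fingers, y is the line along which they close (so a half turn about z gives the same grasp; the last joint's range is limited). The gripper opens to 85 mm and grips with 20 to 120 N. Pads are 22 mm wide; open, the fingers measure 114 mm over their backs; the gripper's body (76 mm by 85 mm) begins 54 mm behind the grasp point. The pads swing forward as they close: fully open they stand 13 mm farther back than shut.
Start: joints at [1.264, 0.615, -0.013, 1.423, 0.008, 1.103, -0.04], TCP at [0.18, -0.625, 0.304] pointing down, gripper open.
Joint ranges: [-3.12, 3.12], [-0.3, 2.06], [-1.34, 1.32], [0.26, 2.42], [-1.36, 4.5], [0.01, 1.98], [-2.84, 2.84]. Speed limits (rad/s): [2.79, 2.79, 3.14, 3.14, 3.14, 3.14, 3.14].

### API

Orientations are given as a unit quaternion [x, y, z, w].
In Python, from station import arm, snapshot, camera_info, ticket gives the robot as it stands. Calls block until the motion is done:
- arm.movep(position, orientation): joint-space move of the TCP to a pose.
- arm.line_to(position, velocity=0.15, ori=None): straight line of the TCP; ori=None keeps the orientation; velocity is the mean speed in m/s.
- arm.move_j(angles): joint-space move.
- arm.move_gripper(opening, effort=None): opening from 0.0 (shut) to 1.0 (fully open); effort is the grip in N (None keeps the last); returns when the fingers have stopped.
- arm.pause(seconds).
- arm.ik(position, orientation): joint angles nearest the present ones, or None.
- snapshot(name): name is "scene" or "top"; returns the picture (400x640x3 uint8, blue, green, red); there is no depth.
- camera_info(name): a dict with "fx", "fy", "cx", "cy" (pixels), "dist_coeffs" ([k1, k2, p1, p2, k3] as OpenCV has them; the pictures are not rectified), "R" (3x3) and "t" (3): a world point X has camera coordinates R X + t. Camera axes: x right, y down, z forward; pixel columns grow to the right and rows downward; lengths in m; the calibration is good to about 2 mm. A picture is of the moment at which its call begins. camera_info takes no time and is no camera call.
A pose or a line that the arm cannot do raises arm.MotionError and nothing moves.
- ticket.finish_job(): hands the job in; it is judged then, once.
Readings, each from a call of its own:
- arm.read_time(): time.
- arm.read_joint_positions(): joint angles.
- arm.read_dq(): joint speeds.
- arm.read_effort(): joint torques, N m.
- arm.read_tool_pos(): TCP position.
- arm.read_eef_rot(): TCP orientation.
- arm.read_ft_force(): force on the tool from outside, world axes, zero at the start.
- arm.read_wrist_torque(): the same for the moment, N m.
- arm.read_opening(): opening from 0.0 (shut) to 1.0 (fully open).
- arm.read_finger_force(): force on a finger pad.
Only numpy, scipy, OpenCV 4.12 (cv2) and the standard library are available. Lean on these libraries where they do the work, as an engineer would, in place of code of your own. Each camera call takes 0.05 s, during which the arm holds its last target. There are 200 camera calls.

### The job

Clear the closed painting things from the cutting mat into the wooden desk caddy: stand the thinner bottle in the widest round well, the lidded paint jar in the middle-sized well and the dropper bottle in the narrowest, and lay the capped marker in the groove along the caddy's raised back ledge. Set each one down rather than dropping it in. Leave the open jar and the uncapped marker where they are: they are still in use.

Things in the scene. Friction and masses are not known exactly. Their poses are not given: they have to be found in the camera images.
- caddy: Low wooden caddy, 122 (x) by 236 mm (y), fixed beside the green mat. Origin: centre of its underside, on the table; z up, x to its back. In front three grey well blocks in a row along y. Behind, a raised ledge (x 19 to 61) with a groove for a marker along y: centre x = 40, y = 0, floor z = 24 mm, 152 long, 32 wide, lips and end stops 6 mm high (no lips at |y| under 40 mm: finger room).
- well_wide: Grey block 75 x 75 mm, 22 mm high, fixed in the caddy's tray (top 25 mm above the table), with the widest round well, 64 mm across. Origin: centre of its underside, on the well's axis; z up; turned like the caddy. Well floor 3 mm above the origin, rim 22 mm. The three blocks stand side by side, 75.5 mm apart, in any order.
- well_middle: Block like well_wide, but its round well is of middle size: 49 mm across. Same origin, floor and rim heights.
- well_narrow: Block like well_wide, but its round well is the narrowest: 35 mm across. Same origin, floor and rim heights.
- thinner_bottle: Closed white plastic bottle of thinner with paper label and black screw cap, standing on the mat: straight body 50 mm in diameter up to 70 mm, then a shoulder and the 33 mm cap, 95 mm high in all, 90 to 180 g. Origin: centre of its underside (mat top, 3 mm above the table); z up.
- paint_jar: Closed paint jar, pale body with white flat screw lid on: plain round, 36 mm in diameter, 46 mm high, 50 to 100 g, standing on the mat. Origin: centre of its underside; z up.
- dropper_bottle: Slim dropper bottle with paper label and pointed white cap: straight body 22 mm in diameter up to 50 mm, 75 mm high in all, 30 to 55 g, standing on the mat. Origin: centre of its underside; z up.
- capped_marker: Marker with its cap on, lying on the mat: 138 mm long, white flat-sided barrel 17 x 17 mm, black cap on the last 45 mm of the +x end, 3 mm high steel clip on the cap. Does not roll. Origin: middle of its length, on its underside; x towards the cap, z up. Mass centre within 5 mm of the middle. Starts within 0.4 rad of the world x axis.
- open_jar: Look-alike: empty open jar without lid, 36 mm in diameter, 36 mm high, hollow seen from above, standing on the mat. Does not belong in the caddy. Origin: centre of its underside; z up.
- uncapped_marker: Look-alike: marker without cap, its tapered tip and black nib showing, 122 mm long, white barrel 17 x 17 mm, lying on the mat. Does not belong in the caddy. Origin: on its underside, middle of its length; x towards the nib, z up.

How it is judged:
At the end, for the whole second after the job is handed in: Bottle in the widest well, jar in the middle, dropper in the narrowest: on the floor, 12 mm from its axis at most, upright to 0.12 rad. Capped marker level in the groove: 14 mm across, 20 mm along, 0.15 rad. All at rest; open jar upright and uncapped marker within 25 mm of their starts (horizontal distance between thinner_bottle and well_wide below 0.012 m and z of thinner_bottle in the frame of well_wide below 0.01 m and angle between each of thinner_bottle, paint_jar, dropper_bottle's own z axis and vertical below 0.12 rad and linear speed of each of thinner_bottle, paint_jar, dropper_bottle, capped_marker, open_jar, uncapped_marker below 0.02 m/s and horizontal distance between paint_jar and well_middle below 0.012 m and z of paint_jar in the frame of well_middle below 0.01 m and horizontal distance between dropper_bottle and well_narrow below 0.012 m and z of dropper_bottle in the frame of well_narrow below 0.01 m and x of capped_marker in the frame of caddy between 0.026 and 0.054 m and y of capped_marker in the frame of caddy between -0.02 and 0.02 m and z of capped_marker in the frame of caddy between 0.018 and 0.045 m and angle between the x axis of capped_marker and the y axis of caddy, either way round below 0.15 rad and angle between capped_marker's own x axis and vertical between 1.42 and 1.72 rad and distance of each of open_jar, uncapped_marker from where it was at the start of the episode below 0.025 m and angle between open_jar's own z axis and vertical below 0.2 rad); the robot touches nothing.
It fails at once if a bottle or the jar is let go more than 27 mm above its well's floor (dropped in) ((horizontal distance between thinner_bottle and well_wide below 0.035 m and z of thinner_bottle in the frame of well_wide above 0.03 m and contact force between thinner_bottle and the fingers below 0.05 N) or (horizontal distance between paint_jar and well_middle below 0.035 m and z of paint_jar in the frame of well_middle above 0.03 m and contact force between paint_jar and the fingers below 0.05 N) or (horizontal distance between dropper_bottle and well_narrow below 0.035 m and z of dropper_bottle in the frame of well_narrow above 0.03 m and contact force between dropper_bottle and the fingers below 0.05 N)).
It fails at once if the capped marker is let go more than 28 mm above the groove's floor (dropped in) (x of capped_marker in the frame of caddy between 0.02 and 0.06 m and y of capped_marker in the frame of caddy between -0.04 and 0.04 m and z of capped_marker in the frame of caddy above 0.052 m and contact force between capped_marker and the fingers below 0.05 N).
It fails at once if the open jar is shifted by more than 25 mm (distance of open_jar from where it was at the start of the episode above 0.025 m).
It fails at once if the uncapped marker is shifted by more than 25 mm (distance of uncapped_marker from where it was at the start of the episode above 0.025 m).
It also fails if it takes over 112 s, if anything falls off the work surface, if the arm or the gripper's body presses on something with over 40 N, if the wrist force passes 120 N, or if a joint passes its speed limit or range.

## Working session

There is one attempt and no reset: what is moved stays moved. The work goes in short steps, each a Python script; the robot and the scene stay as the last script left them, time stands still between calls to the robot, and variables do not carry over. Pictures are saved under pics/ and viewed, at most 14 in all, crops included, and the job is handed in when it is done.

```bash
ls; mkdir -p pics
python3 - <<'E'
from station import arm, snapshot, camera_info
import cv2
for n in("scene","top"):
    cv2.imwrite(f"pics/{n}0.png",snapshot(n)); print(n,camera_info(n))
print(arm.read_time(),arm.read_tool_pos(),arm.read_eef_rot())
E
```

```text
pics
scene {'fx': 444.44489511950104, 'fy': 444.44489511950104, 'cx': 319.25057519063677, 'cy': 190.96532195150823, 'dist_coeffs': array([-0.01038251,  0.        ,  0.        ,  0.        ,  0.        ]), 'R': array([[ 0.8245119 ,  0.56583838, -0.00265629],
       [ 0.30626616, -0.45021348, -0.83875435],
       [-0.4757953 ,  0.69074941, -0.54450352]]), 't': array([-0.4407673 , -0.12244464,  1.2828133 ])}
top {'fx': 372.200676377276, 'fy': 372.200676377276, 'cx': 321.83772044451763, 'cy': 201.55111853405054, 'dist_coeffs': array([-0.08333001,  0.        ,  0.        ,  0.        ,  0.        ]), 'R': array([[-2.47252678e-02, -9.99693960e-01,  8.04131580e-04],
       [-9.83573865e-01,  2.41826859e-02, -1.78878869e-01],
       [ 1.78804679e-01, -5.21375074e-03, -9.83870776e-01]]), 't': array([0.0044162 , 0.54297451, 0.9378277 ])}
0.1 [ 0.1793732  -0.62420604  0.30284697] [ 9.90224377e-01  1.39478688e-01 -1.70037355e-04 -1.16147115e-03]
```

View pics/top0.png

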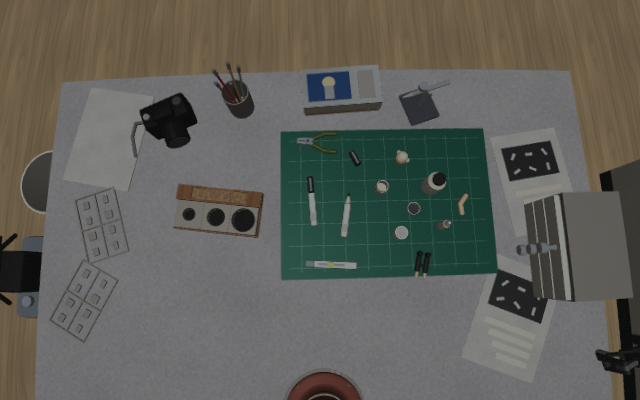

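View pics/scene0.png

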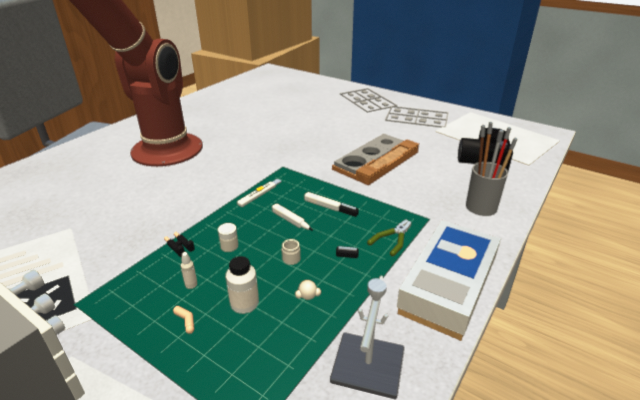

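Run:
```python
import cv2,numpy as np
a=cv2.imread("pics/top0.png")[120:285,165:505]; a=cv2.convertScaleAbs(a,alpha=1.6)
b=cv2.imread("pics/scene0.png")[130:330,160:430]
cv2.imwrite("pics/t1.png",cv2.resize(a[:,100:340],None,fx=3.3,fy=3.3,interpolation=cv2.INTER_CUBIC))
cv2.imwrite("pics/t2.png",cv2.resize(a[40:130,:110],None,fx=6,fy=6,interpolation=cv2.INTER_CUBIC))
```

```text
(no output)
```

View pics/t1.png

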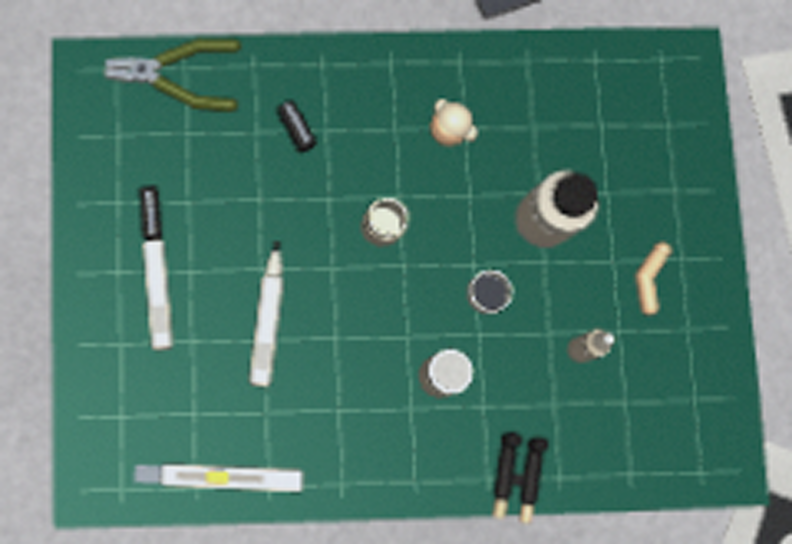

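View pics/t2.png

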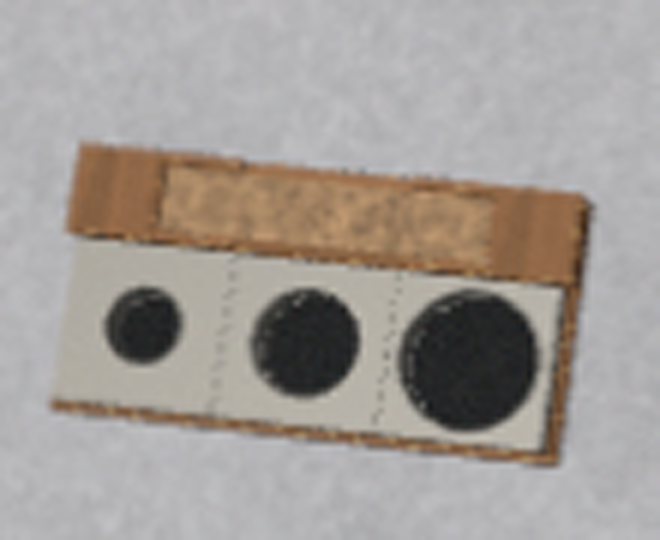

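```bash
cat > geo.py <<'E'
import cv2, numpy as np
from station import arm, snapshot, camera_info
def ray(cam,uv):
    c=camera_info(cam); K=np.array([[c['fx'],0,c['cx']],[0,c['fy'],c['cy']],[0,0,1]])
    p=cv2.undistortPoints(np.float64(uv).reshape(-1,1,2),K,c['dist_coeffs']).reshape(-1,2)
    R=np.array(c['R']); return -R.T@c['t'], np.c_[p,np.ones(len(p))]@R
def onplane(cam,uv,z):
    o,d=ray(cam,uv); return (o+d*((z-o[2])/d[:,2])[:,None])[:,:2]
def pix(cam,X):
    c=camera_info(cam); K=np.array([[c['fx'],0,c['cx']],[0,c['fy'],c['cy']],[0,0,1]])
    return cv2.projectPoints(np.float64(X).reshape(-1,1,3),cv2.Rodrigues(np.array(c['R']))[0],np.array(c['t']),K,c['dist_coeffs'])[0].reshape(-1,2)
def blob(img,mask_fn,box,up=4):
    "largest contour of mask in box (u0,v0,u1,v1), subpixel by upsampling"
    u0,v0,u1,v1=box; s=cv2.resize(img[v0:v1,u0:u1],None,fx=up,fy=up,interpolation=cv2.INTER_CUBIC)
    m=mask_fn(s.astype(int)).astype(np.uint8)
    cs=cv2.findContours(m,cv2.RETR_EXTERNAL,cv2.CHAIN_APPROX_NONE)[0]
    c=max(cs,key=cv2.contourArea).reshape(-1,2)
    return (c+.5)/up-.5+[u0,v0]
def rect(P):
    r=cv2.minAreaRect((P*1000).astype(np.float32)); return np.array(r[0])/1000,np.array(r[1]),r[2]
def circ(P):
    r=cv2.fitEllipse((P*1000).astype(np.float32)); return np.array(r[0])/1000,np.array(r[1])
dark=lambda t:(lambda s:s.max(2)<t)
bright=lambda t:(lambda s:s.min(2)>t)
E
python3 - <<'E'
from geo import *
np.set_printoptions(precision=4,suppress=True)
T=cv2.imread("pics/top0.png");S=cv2.imread("pics/scene0.png")
for n,b in dict(narrow=(180,206,199,224),middle=(203,205,229,230),wide=(228,202,259,236)).items():
    print(n,*circ(onplane("top",blob(T,dark(75),b),.025)))
print("cap",*circ(onplane("top",blob(T,dark(50),(430,168,450,190)),.098)))
print("jar",*circ(onplane("top",blob(T,bright(110),(390,222,412,245)),.049)))
print("ojar",*circ(onplane("top",blob(T,lambda s:s[...,2]>75,(372,176,394,198)),.039)))
for n,b in dict(m_white=(304,188,322,228),).items():
    print(n,*rect(onplane("top",blob(T,bright(85),b),.020)))
print("m_all",*rect(onplane("top",blob(T,lambda s:(s[...,1]-s[...,2]<22),(303,172,321,230)),.020)))
print("unc",*rect(onplane("top",blob(T,lambda s:(s[...,1]-s[...,2]<22),(336,190,355,240)),.020)))
print("ledge",*rect(onplane("top",blob(T,lambda s:(s[...,2]-s[...,0]>18),(170,178,270,242)),.027)))
c=blob(T,lambda s:(s[...,1]-s[...,2]<22),(432,212,455,236));print("dropper tip pix max", c.max(0),c.min(0))
c2=blob(S,lambda s:s[...,2]>110,(176,246,202,292)); print("scene dropper",c2.min(0),c2.max(0), c2[c2[:,1].argmin()])
tip=c2[c2[:,1].argmin()]; print("tip->",onplane("scene",[tip],.078))
c3=blob(S,dark(60),(225,252,255,278)); print("scene cap",c3.min(0),c3.max(0))
print(arm.read_time())
E
```

```text
narrow [0.5223 0.3557] [35.0542 35.0978]
middle [0.5127 0.2807] [48.8711 49.1006]
wide [0.5029 0.206 ] [63.3149 63.7519]
cap [ 0.587  -0.3114] [30.9729 37.7222]
jar [ 0.4564 -0.2149] [33.31   33.5081]
ojar [ 0.5839 -0.1729] [32.9024 37.003 ]
m_white [0.5291 0.0173] [90.0997 17.9023] 3.473426103591919
m_all [0.5519 0.0185] [139.6778  19.7781] 3.7907021045684814
unc [ 0.511  -0.0736] [ 20.0881 122.2405] 80.73880767822266
ledge [0.5315 0.277 ] [241.6238 124.6443] 82.62857818603516
dropper tip pix max [450.625 229.625] [436.375 219.125]
scene dropper [180.125 251.375] [195.875 287.875] [183.625 251.375]
tip-> [[ 0.4725 -0.3332]]
scene cap [228.625 256.125] [249.625 274.375]
0.1
```

The top view gives consistent sizes: the wells measure 35.1, 49.0 and 63.5 mm and are 75.6 mm apart, and the marker is about 139 mm long. The wells run narrow, middle, wide at u≈189, 215 and 243. The capped marker is at (311,200), the lidded jar at (401,232), the bottle at (436,182) and the dropper at (445,224). Next I check the bottle and dropper across the two views, plan the reach, and do the marker.

```bash
cat > act.py <<'E'
from geo import *
def q(a): return [np.cos(a/2),np.sin(a/2),0,0]
YAW=np.arctan2(-.0194,.1497)          # caddy yaw
WELL=dict(narrow=(.5223,.3557),middle=(.5127,.2807),wide=(.5029,.2060)); GROOVE=(.572,.2724)
UP=.25
def pick(xy,a,z,op,effort):
    arm.move_gripper(op)
    arm.movep([*xy,UP],q(a)); arm.line_to([*xy,z+.03],.25); arm.line_to([*xy,z],.08)
    arm.move_gripper(0,effort); print("opening",arm.read_opening(),"f",arm.read_finger_force())
    arm.line_to([*xy,z+.02],.08); arm.line_to([*xy,UP],.25)
    print("held",arm.read_opening(),arm.read_finger_force(),"t",arm.read_time())
def place(xy,a,z,op):
    arm.line_to([*xy,z+.03],.2); arm.line_to([*xy,z],.05); print("ft",arm.read_ft_force())
    arm.move_gripper(op); arm.pause(.2)
    arm.line_to([*xy,z+.05],.1); arm.line_to([*xy,UP],.3); print("t",arm.read_time())
E
python3 - <<'E'
from act import *
np.set_printoptions(precision=4,suppress=True)
print("cap in scene",pix("scene",[.589,-.314,.098]),"tip in top",pix("top",[.4725,-.3332,.078]),"top tip->",onplane("top",[(449,222.4)],.078))
for xy,a in [((.5516,.0187),.062),(GROOVE,YAW+np.pi/2),(GROOVE,YAW-np.pi/2),((.589,-.314),YAW),(WELL['wide'],YAW),((.4564,-.2149),YAW),(WELL['narrow'],YAW)]:
    for z in(.08,UP): print(xy,round(a,2),z,arm.ik([*xy,z],q(a)))
E
```

```text
cap in scene [[238.5428 262.    ]] tip in top [[448.5823 223.418 ]] top tip-> [[ 0.4751 -0.3345]]
(0.5516, 0.0187) 0.06 0.08 [-0.107   0.7801  0.0526  1.9046 -0.0837  0.4589 -1.5034]
(0.5516, 0.0187) 0.06 0.25 [ 0.0296  0.5273 -0.1563  1.7772  0.1049  0.8452 -1.6844]
(0.572, 0.2724) 1.44 0.08 [-0.2768  0.8832 -0.3493  1.6541  0.433   0.6819 -0.9774]
(0.572, 0.2724) 1.44 0.25 [-0.0497  0.7546 -0.7841  1.5274  0.5735  1.1007 -1.0916]
(0.572, 0.2724) -1.7 0.08 [ 0.0914  1.1707 -1.1537  1.6415  1.1646  1.1596  1.6342]
(0.572, 0.2724) -1.7 0.25 [ 0.0913  0.9    -1.1508  1.5228  0.8438  1.2774  1.8418]
(0.589, -0.314) -0.13 0.08 [ 0.4129  0.8968  0.0792  1.5551 -0.0968  0.6935 -1.1628]
(0.589, -0.314) -0.13 0.25 [ 0.4226  0.6919  0.0623  1.4359 -0.0468  1.0152 -1.2044]
(0.5029, 0.206) -0.13 0.08 [-0.4976  0.7753  0.107   1.9298 -0.1744  0.4453 -1.963 ]
(0.5029, 0.206) -0.13 0.25 [-0.2059  0.5309 -0.3375  1.7965  0.2247  0.8518 -2.3489]
(0.4564, -0.2149) -0.13 0.08 [ 0.3714  0.7424  0.0384  2.0373 -0.0732  0.3632 -1.2315]
(0.4564, -0.2149) -0.13 0.25 [ 0.3931  0.4581  0.0052  1.9078 -0.0033  0.7757 -1.2996]
(0.5223, 0.3557) -0.13 0.08 [-0.7084  0.8599  0.1298  1.6691 -0.1687  0.6235 -2.1857]
(0.5223, 0.3557) -0.13 0.25 [-0.3514  0.6808 -0.4893  1.5376  0.3562  1.0129 -2.638 ]
```

Run:
```python
from act import *
np.set_printoptions(precision=4,suppress=True)
z=.003+.077
pick((.5516,.0187),.062,z,.7,40)
arm.movep([*GROOVE,UP],q(YAW+np.pi/2)); print(arm.read_opening(),arm.read_tool_pos(),arm.read_time())
cv2.imwrite("pics/m1.png",snapshot("scene")); T=snapshot("top"); cv2.imwrite("pics/m1t.png",T)
a=cv2.convertScaleAbs(T[120:285,165:505],alpha=1.6); cv2.imwrite("pics/m1b.png",np.vstack([cv2.resize(a,None,fx=1.9,fy=1.9)[:,:640],cv2.imread("pics/m1.png")[60:330]]))
```

```text
opening 0.1829846233587863 f 40.308900475502014
held 0.1866875208900522 39.88210380077362 t 5.9583
0.18963110908707836 [0.5723 0.2703 0.2485] 6.9583
```

View pics/m1b.png

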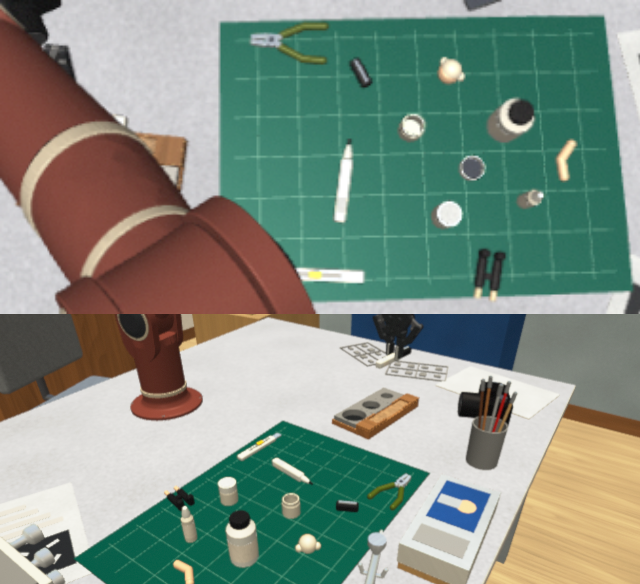

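The marker is held between the fingers (scene picture, about (395,358)), and nothing else has moved. Next I lay it in the groove.

Run:
```python
from act import *
np.set_printoptions(precision=4,suppress=True)
z=.003+.077+.021+.001
print(arm.read_tool_pos())
place(GROOVE,0,z,.4)
arm.movep([.589,-.314,UP],q(YAW))
print(arm.read_tool_pos(),arm.read_eef_rot(),q(YAW))
T=snapshot("top");S=snapshot("scene");cv2.imwrite("pics/p1t.png",T)
print("white",*rect(onplane("top",blob(T,bright(115),(185,178,265,210)),.041)))
cv2.imwrite("pics/p1.png",np.vstack([cv2.resize(cv2.convertScaleAbs(T[175:245,165:275],alpha=1.6),(550,350),interpolation=cv2.INTER_CUBIC),cv2.resize(S[120:190,320:430],(550,240))]))
```

```text
[0.5727 0.2698 0.2492]
ft [-0.1354 -0.2267 -0.0172]
t 10.1917
[ 0.59   -0.3118  0.2501] [ 0.998  -0.0627  0.0003 -0.0008] [np.float64(0.9979246459484918), np.float64(-0.06439255398396057), 0, 0]
white [0.5953 0.2548] [221.1405  43.5713] 88.42552947998047
```

View pics/p1.png

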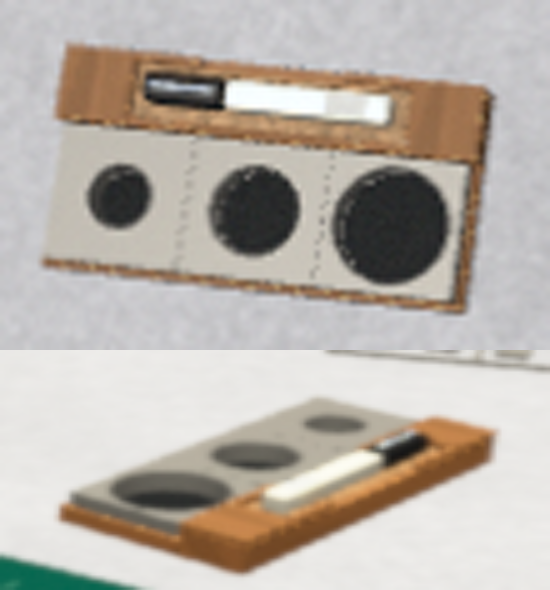

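The marker lies straight in the groove, cap to the left, centred to a few mm (picture x 145 to 392 within the groove's 135 to 410). Next is the bottle.

Run:
```python
from act import *
np.set_printoptions(precision=4,suppress=True)
pick((.589,-.314),YAW,.003+.103,1.0,45)
arm.movep([*WELL['wide'],UP],q(YAW)); arm.pause(.3); print(arm.read_tool_pos(),arm.read_eef_rot())
z=.106+.003
arm.line_to([*WELL['wide'],z+.022],.15); arm.pause(.3); print(arm.read_tool_pos(),arm.read_ft_force(),arm.read_finger_force(),arm.read_time())
S=snapshot("scene"); cv2.imwrite("pics/b1.png",cv2.resize(S[60:200,280:450],(680,560),interpolation=cv2.INTER_CUBIC))
```

```text
opening 0.5740625723287344 f 46.889852732856525
held 0.5721231757788684 46.60648441196827 t 15.8167
[0.5032 0.2055 0.25  ] [ 0.9979 -0.0649  0.      0.    ]
[0.5032 0.2061 0.1316] [ 0.8022  0.3926 -0.9977] 46.59948851389345 19.2667
```

View pics/b1.png

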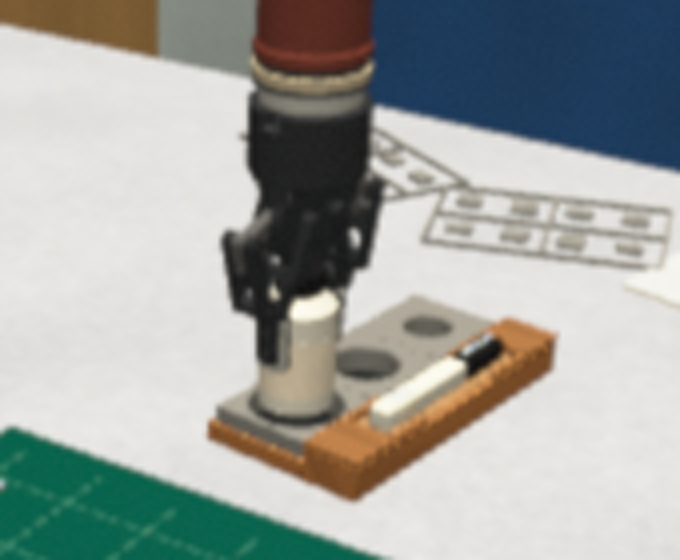

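The bottle is upright above the wide well and centred, clear of the marker. I lower and release it, then do the jar the same way, stopping just above its well.

Run:
```python
from act import *
np.set_printoptions(precision=4,suppress=True)
place(WELL['wide'],0,.106+.003+.001,.85)
pick((.4564,-.2149),YAW,.003+.098,.8,40)
arm.movep([*WELL['middle'],UP],q(YAW)); arm.pause(.3)
z=.101+.003
arm.line_to([*WELL['middle'],z+.022],.15); arm.pause(.3); print(arm.read_tool_pos(),arm.read_ft_force(),arm.read_finger_force(),arm.read_time())
S=snapshot("scene"); cv2.imwrite("pics/j1.png",cv2.resize(S[60:200,280:450],(680,560),interpolation=cv2.INTER_CUBIC))
```

```text
ft [-1.7947  0.0325  0.1958]
t 21.975
opening 0.40431820598855744 f 39.523380652790365
held 0.40495176698678903 39.87457909879595 t 26.375
[0.513  0.2808 0.1267] [ 0.0784  0.4542 -0.2751] 39.874979383566824 29.7667
```

View pics/j1.png

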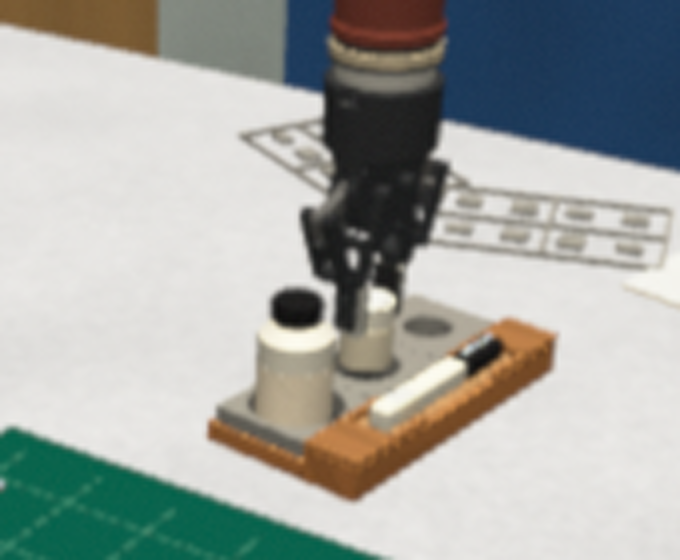

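The bottle stands in the wide well and the jar is upright over the middle one. I set the jar down, then do the dropper.

Run:
```python
from act import *
np.set_printoptions(precision=4,suppress=True)
place(WELL['middle'],0,.101+.003+.001,.58)
pick((.4738,-.3338),YAW,.003+.099,.65,30)
arm.movep([*WELL['narrow'],UP],q(YAW)); arm.pause(.3)
z=.102+.003
arm.line_to([*WELL['narrow'],z+.022],.15); arm.pause(.3); print(arm.read_tool_pos(),arm.read_ft_force(),arm.read_finger_force(),arm.read_time())
S=snapshot("scene"); cv2.imwrite("pics/d1.png",cv2.resize(S[60:200,280:450],(680,560),interpolation=cv2.INTER_CUBIC))
```

```text
ft [-1.3813 -1.5282  3.8148]
t 32.4333
opening 0.24127981167080673 f 29.33267323685868
held 0.24596915851736337 29.328379979424426 t 37.475
[0.5225 0.3559 0.1277] [-0.3289  0.3331  0.0332] 29.329036482058655 41.4917
```

View pics/d1.png

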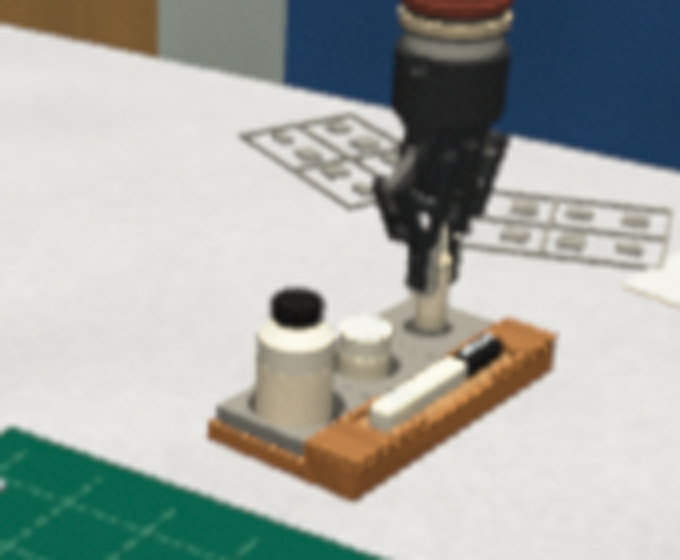

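The jar is seated and the dropper is over the narrow well, centred. I set it down, back away and check everything from above.

Run:
```python
from act import *
np.set_printoptions(precision=4,suppress=True)
place(WELL['narrow'],0,.102+.003+.001,.5)
arm.movep([.45,-.35,.3],q(YAW)); arm.pause(.5)
T=snapshot("top");S=snapshot("scene")
print("jar",*circ(onplane("top",blob(T,bright(115),(202,196,230,224)),.052)))
print("cap",*circ(onplane("top",blob(T,dark(50),(225,190,262,228)),.101)))
print("ojar",*circ(onplane("top",blob(T,lambda s:s[...,2]>75,(372,176,394,198)),.039)))
print("unc",*rect(onplane("top",blob(T,lambda s:(s[...,1]-s[...,2]<22),(336,190,355,240)),.020)),arm.read_time())
print("expected tip pix",pix("top",[*WELL['narrow'],.081]),pix("scene",[*WELL['narrow'],.081]),pix("scene",[*WELL['wide'],.101]))
cv2.imwrite("pics/e1.png",np.hstack([cv2.resize(cv2.convertScaleAbs(T[170:245,165:275],alpha=1.6),(550,375),interpolation=cv2.INTER_CUBIC),cv2.resize(S[120:195,330:430],(250,188)).repeat(2,0)[:375]]) if 0 else np.vstack([cv2.resize(cv2.convertScaleAbs(T[175:240,165:275],alpha=1.6),(550,325),interpolation=cv2.INTER_CUBIC),cv2.resize(S[115:170,320:430],(550,275),interpolation=cv2.INTER_CUBIC)]))
```

```text
ft [-0.6925 -0.9734  0.2964]
t 44.2
jar [0.512  0.2803] [32.8694 34.8778]
cap [0.4997 0.2039] [30.4218 32.9075]
ojar [ 0.5838 -0.1729] [33.1293 36.9944]
unc [ 0.511  -0.0735] [ 19.7211 122.2405] 80.73834228515625 47.3167
expected tip pix [[180.9211 210.5965]] [[387.877  122.4708]] [[354.6827 133.6441]]
```

View pics/e1.png

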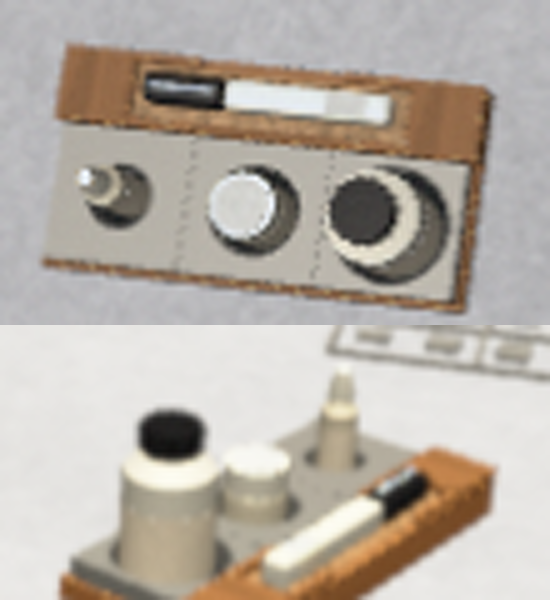

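All four things are seated. The bottle measures about 4 mm from its well's axis and the jar 1 mm. The dropper tip is at (181.6,210.6) against an expected (180.9,210.6), and the look-alikes have not moved.

```bash
python3 -c "
from station import ticket
print(ticket.finish_job())"
```

```text
the job is handed in; nothing more can be done
None
```

I handed the job in at about 47 s: the last pictures show the bottle, jar and dropper upright in their wells, the capped marker in the groove and both look-alikes unmoved; the judge's verdict was not shown to me.

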